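Fit the missing knob to the controller and hold it pressed

ROBOT

A 7-joint arm with a two-finger parallel gripper is mounted at the origin on a cart in front of the work surface, level with it; the furniture and walls round the work are solid. World frame = base frame: x ahead of the robot, y to its left, z up, the work surface at z = 0. Lengths are in m, angles in rad, forces in N, time in s.
With the tool pointing down it reaches from about 0.4 to 0.75 m from the base axis. Payload 19.5 kg.
Tool frame: the origin (TCP) lies at the very end of the fingers, on their centre line; the grasp point (between the pads) lies 19 mm behind it (robot.pinch_z is the z of the grasp point in the tool frame, in m); z points along the fingers, y is the direction in which the jaws open and shut (so a half turn about z gives the same grasp; the last joint's range is limited). The gripper opens to 85 mm and grips with 20 to 120 N. Pads are 22 mm wide; open, the fingers measure 114 mm over their backs; the gripper's body (76 mm by 85 mm) begins 54 mm behind the grasp point. The pads swing forward as they close: fully open they stand 13 mm farther back than shut.
Start: joints at [-1.144, 0.707, -0.028, 1.485, 0.022, 0.951, -0.075], TCP at [0.26, 0.513, 0.231] pointing down, gripper open.
Joint ranges: [-2.71, 2.71], [-0.32, 2.16], [-1.57, 1.52], [0, 2.45], [-1.46, 4.6], [0, 2.02], [-2.83, 2.83]. Speed limits (rad/s): [1.89, 1.89, 2.57, 2.57, 3.01, 3.01, 3.01].

INTERFACE

Orientations are given as a unit quaternion [w, x, y, z].
In Python, from workcell import robot, vision, order gives the robot as it stands.
- The arm moves only by the tool carry_out, never from a script. Its argument "motion" is a list of rows, each an object with "xyz": the shift along the tool's x, y, z normalised to -1 to 1, where 1 is 0.04 m, a list of three; "twist": the turn, a rotation vector about the tool's x, y, z normalised to -1 to 1, where 1 is 0.12 rad, a list of three; "fingers": the opening, from 0 (shut) to 1 (fully open). In form: [{"xyz": [tx, ty, tz], "twist": [wx, wy, wz], "fingers": fingers}, ...]. A call has 1 to 8 rows; each row shifts and turns the commanded pose from where the row before left it, along the tool's axes as they then stand; what a row does not reach is not made up. A row lasts 1/12 s, in which the tool goes at most 41.7 mm and 7.16 degrees, less where a joint would pass 70% of its speed; a pose out of reach is approached as far as the arm can. A call with a number of a shift or a turn outside -1 to 1 is refused whole. A call with a gripper value outside its range is refused whole. The fingers move at their own pace and stop on an object; "grip_force" is the grip in N (left out, the last holds). Time passes only in rows, so rows that do not move let the fingers close. It gives the time, the measured TCP pose, the force and the opening at its end, in the units of the state.
- robot.read_state(): the state, without advancing time (a new reading comes with each control period).
- vision.read_camera(name): name is "side" or "top"; returns the picture (420x560x3 uint8, red, green, blue); there is no depth.
- vision.camera_info(name): a dict with "fx", "fy", "cx", "cy" (pixels), "view" (4x4, takes a point from world to camera coordinates). Camera axes: x right, y up, looking along -z (the intrinsics and any distortion apply to the point x, -y, -z); pixel columns grow to the right and rows downward; lengths in m; the calibration is good to about 2 mm. A picture is of the moment at which its call begins. camera_info takes no time and is no camera call.
- order.job_done(): hands the job in, once; it reports no verdict.
The state is a dict: "time_s": time; "joints": joint angles; "joint_velocities": joint speeds; "joint_torque": joint torques, N m; "position": TCP position; "orientation": TCP orientation; "force": force on the tool from outside, world axes, zero at the start; "wrist_torque": the same for the moment, N m; "width": finger opening in m.
Only numpy, scipy, OpenCV 4.12 (cv2) and the standard library are available. Lean on these libraries where they do the work, as an engineer would, in place of code of your own. Each camera call takes 0.05 s, during which the arm holds its last target. There are 200 camera calls.

TASK

The control knob of the grey controller box is lying in the small parts cabinet. Pull the cabinet's drawer out to its stop and leave it out, take the black knob, turn it so that its flat-sided bore matches the D-shaped shaft on top of the box, and push it fully home on the shaft. Then press the knob down so that the sprung shaft goes down to its stop, and finish like that: still gripping the knob and holding it pressed down.

Things in the scene. Friction and masses are not known exactly. Their poses are not given: they have to be found in the camera images.
- bin: grey steel parts cabinet on the right, 155 mm deep (x), 150 wide (y), 75 high, with one drawer in front, facing the robot. Origin: centre of the underside; x axis: from front to back; the drawer is pulled out along -x. Drawer: floor 22 mm above the table, side walls up to 53 mm, front panel up to 62 mm. A hex key lies in its back part
- bin_drawer0_handle (a point): middle of the drawer's handle: a level dark round bar, 75 mm long (along this point's y axis), 11 mm thick, 35 mm out from the drawer's front, 42 mm above the table, on a thin post near each end. x axis: straight into the cabinet
- bin_drawer0 (a joint): how far the drawer is pulled out, m: 0 shut, 0.0976 at its stop; it slides with about 1 N of friction and stays where it is left
- knob_mid (a point): centre of the loose black knob, half-way up its 36 mm height. It stands upright in the front part of the drawer, clear of the cabinet once the drawer is out. Round body 40 mm across, 18 mm high; on it an upright bar grip 38 mm long, 12 wide, 18 high: grip the bar across its 12 mm. x axis: along the bar, towards the small nose on the side of the round body; z up. About 50 g
- knob_nose (a point): outer end of the knob's nose, 29 mm from the knob's axis along its x, 9 mm above its underside. The bore in the knob's underside is 14 mm deep and D-shaped: a 14 mm circle with a flat 4 mm from the axis, on the nose's side
- controller: controller box on the left: grey enclosure 120 x 100 mm, 55 mm high, fixed; the D-shaft stands on its lid. Origin: centre of the underside
- shaft_tip (a point): centre of the top end of the upright steel D-shaft, 24 mm above the box's lid. 12 mm in diameter, flat 3 mm from its axis, chamfered top. x axis: out of the flat, towards the raised dark index rib on the round plate below; z up. It cannot turn, but goes down 5 mm. The knob fits with 1 mm clearance, nose over the rib; fully home its centre is 4 mm above this point
- spindle (a joint): how far the D-shaft is pressed down, m: 0 up, 0.005 at its stop. A spring lifts it: about 4 N to start it, 10 N at the stop
- knob: the same black knob; origin at the centre of its underside, axes as at its centre

How it is judged:
On the way, in this order (a step that is already met when the one before it is completed fails the run):
1. the drawer is pulled out to its stop (value of joint bin_drawer0 above 0.092 m), for 0.2 s.
2. the knob is lifted out of the drawer by the gripper (height (world z) of knob_mid above 0.075 m and contact force between the fingers and knob above 1 N), for 0.2 s.
3. the knob is home on the shaft, flat against flat (horizontal distance between knob_mid and shaft_tip below 0.004 m and z of knob_mid in the frame of shaft_tip below 0.007 m and x of knob_nose in the frame of shaft_tip above 0.024 m), for 0.1 s.
At the end, for the whole second after the job is handed in: Drawer still out (80 mm or more); knob on the shaft: axes within 4 mm, nose on the side of the flat, within 3 mm of fully home; shaft pressed down 3.5 mm or more of its 5; fingers still gripping the knob with over 2 N, all through the last second (all of step 3 and value of joint bin_drawer0 above 0.08 m and value of joint spindle above 0.0035 m and contact force between the fingers and knob above 2 N); the arm keeps its last pose, push and grip.
It also fails if it takes over 53 s, if anything falls off the work surface, if the arm or the gripper's body presses on something with over 40 N, if the wrist force passes 120 N, or if a joint passes its speed limit or range.

## Working session

There is one attempt and no reset: what is moved stays moved. The work goes in short steps, Python scripts to look and compute and a tool call to move; the robot and the scene stay as the last step left them, time stands still between calls to the robot, and variables do not carry over. Pictures are saved under pics/ and viewed, about 8 in all and at most 12, crops included, and the job is handed in when it is done.

Besides the shell and the picture viewer there is one more tool, called after "Call:" in YAML: its name, and indented under it one key for each argument. carry_out: Moves the arm, as the interface text tells. Scaled input: -1 to 1 covers 0.04 m each way for a shift and 0.12 rad each way for a turn. Its arguments: {"type":"object","properties":{"motion":{"type":"array"},"grip_force":{"type":"number"}},"required":["motion"]}

```bash
mkdir -p pics; ls; python3 - <<'E'
from workcell import robot, vision, order
import cv2,numpy as np
s=robot.read_state()
print({k:np.round(v,4).tolist() for k,v in s.items()},robot.pinch_z)
for n in("side","top"):
    im=vision.read_camera(n); cv2.imwrite(f"pics/{n}0.png",im[:,:,::-1])
    i=vision.camera_info(n); print(n,{k:np.round(v,4).tolist() if not isinstance(v,str) else v for k,v in i.items()})
E
```

```text
pics
{'time_s': 0.0, 'joints': [-1.1437, 0.7071, -0.0277, 1.485, 0.022, 0.9509, -0.0755], 'joint_velocities': [-0.0012, 0.0005, -0.0003, -0.0007, -0.0005, -0.0003, 0.0017], 'joint_torque': [0.0003, -88.3228, 1.2347, -23.6169, 0.0169, 0.0065, 0.0], 'position': [0.2597, 0.5128, 0.2308], 'orientation': [-0.0001, 0.2323, 0.9727, -0.0005], 'force': [-0.0203, 0.6941, 0.6505], 'wrist_torque': [-0.0083, -0.0205, 0.0598], 'width': 0.0847} -0.0187
side {'fx': 448.3671, 'fy': 448.3671, 'cx': 273.0741, 'cy': 202.4397, 'view': [[0.8258, -0.5639, 0.0076, -0.4546], [0.3033, 0.4555, 0.837, -0.2389], [-0.4755, -0.6889, 0.5472, -0.7482], [0.0, 0.0, 0.0, 1.0]]}
top {'fx': 396.3605, 'fy': 396.3605, 'cx': 277.9424, 'cy': 207.9838, 'view': [[0.0115, -0.9995, -0.0278, 0.0523], [0.9953, 0.0088, 0.0962, -0.5623], [-0.096, -0.0288, 0.995, -0.9275], [0.0, 0.0, 0.0, 1.0]]}
```

View pics/top0.png

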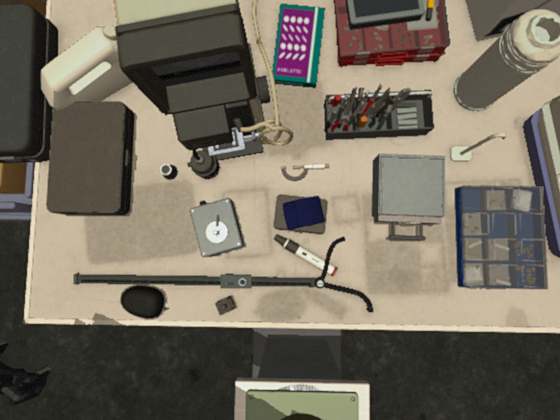

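View pics/side0.png

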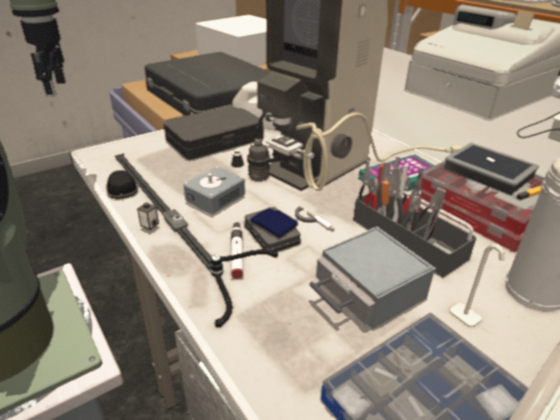

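Top view: controller around (217,227) with its shaft plate at ~(217,232), cabinet around (408,188), and handle at ~(407,235). I'll zoom both.

```bash
cat > h.py <<'E'
from workcell import robot, vision, order
import cv2,numpy as np
from scipy.spatial.transform import Rotation as R
def ray(n,u,v):
    i=vision.camera_info(n);V=np.array(i["view"]);Ri=V[:3,:3].T
    return -Ri@V[:3,3], Ri@np.array([(u-i["cx"])/i["fx"],-(v-i["cy"])/i["fy"],-1])
def onz(n,u,v,z):
    c,d=ray(n,u,v);return c+d*(z-c[2])/d[2]
def proj(n,p):
    i=vision.camera_info(n);V=np.array(i["view"]);q=V[:3,:3]@np.array(p)+V[:3,3]
    return np.array([i["cx"]+i["fx"]*q[0]/-q[2],i["cy"]-i["fy"]*q[1]/-q[2]])
def tri(u1,v1,u2,v2):
    c,d=ray("top",u1,v1);e,f=ray("side",u2,v2)
    t=np.linalg.lstsq(np.c_[d,-f],e-c,rcond=None)[0];a=c+d*t[0];b=e+f*t[1]
    return (a+b)/2,np.linalg.norm(a-b)
def rot(): 
    s=robot.read_state();w,x,y,z=s["orientation"];return np.array(s["position"]),R.from_quat([x,y,z,w])
def crop(im,x,y,w,h,k):
    return cv2.resize(im[y:y+h,x:x+w],None,fx=k,fy=k,interpolation=cv2.INTER_CUBIC)
E
python3 - <<'E'
from h import *
t=cv2.imread("pics/top0.png");s=cv2.imread("pics/side0.png")
a=crop(t,187,195,64,64,6);b=crop(t,365,149,96,96,4)
c=crop(s,178,160,76,54,5);d=crop(s,305,228,136,72,3)
o=np.zeros((600,800,3),np.uint8);
for i,(x,y) in zip((a,b),((0,0),(400,0))): o[y:y+i.shape[0],x:x+i.shape[1]]=i
c=c[:600-386];d=d[:600-386]
o[386:386+c.shape[0],0:380]=c;o[386:386+d.shape[0],384:384+408]=d
cv2.imwrite("pics/z1.png",o)
E
```

```text
(no output)
```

View pics/z1.png

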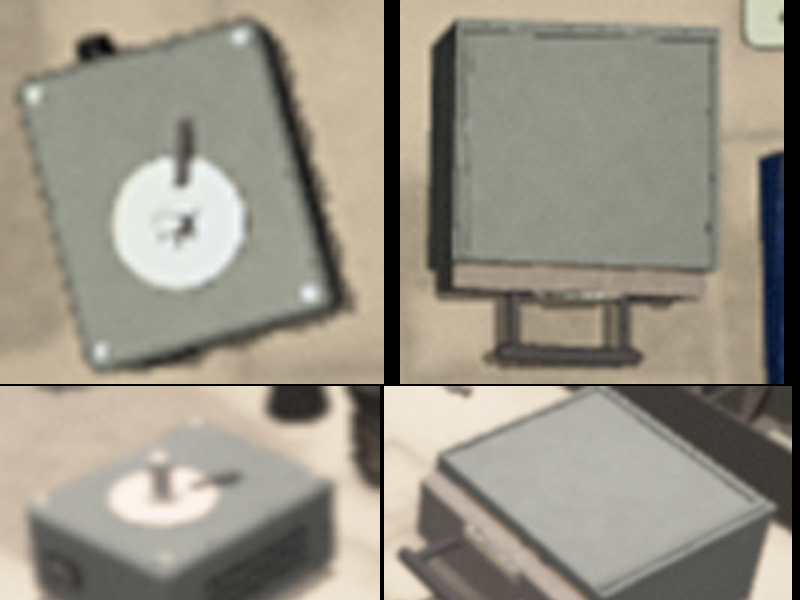

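```bash
python3 - <<'E'
from h import *
t=cv2.imread("pics/top0.png");s=cv2.imread("pics/side0.png")
def plate(im,x0,y0,x1,y1,n):
    g=im[y0:y1,x0:x1].min(2); m=(g>(185 if n=="top" else 190)).astype(np.uint8)
    k,l,st,ce=cv2.connectedComponentsWithStats(m);j=1+np.argmax(st[1:,4])
    c=max(cv2.findContours((l==j).astype(np.uint8),0,2)[0],key=cv2.contourArea);e=cv2.fitEllipse(cv2.convexHull(c))
    p=(e[0][0]+x0,e[0][1]+y0);print(n,p,e[1],st[j,4],onz(n,*p,.056));return p
plate(t,200,212,235,250,"top");plate(s,195,165,228,195,"side")
A=lambda x,y:(187+x/6-.4,195+y/6-.4);B=lambda x,y:(365+(x-400)/4-.4,149+y/4-.4)
c=onz("top",*A(179,222),.056)
for p in((186,122),(181,183)): q=onz("top",*A(*p),.057);print("rib",q-c,np.degrees(np.arctan2((q-c)[1],(q-c)[0])))
K=[onz("top",*A(*p),.055) for p in((33,93),(241,37),(310,293),(101,351))]
print("ctl",np.mean(K,0)); d=(K[0]-K[3])+(K[1]-K[2]);print(np.degrees(np.arctan2(d[1],d[0])))
h=[onz("top",*B(*p),.042) for p in((487,357),(641,357))];print("handle",h,np.mean(h,0),np.degrees(np.arctan2(*(h[0]-h[1])[:2])))
Q=[onz("top",*B(*p),.075) for p in((456,20),(720,28),(717,269),(453,263))];print("cab",np.round(Q,4),np.mean(Q,0))
for a,b in((3,0),(2,1)): d=Q[b]-Q[a];print(np.degrees(np.arctan2(d[1],d[0])))
for a,b in((2,3),(1,0)): d=Q[b]-Q[a];print(np.degrees(np.arctan2(-d[0],d[1])))
pos,r=rot();print(r.as_matrix().round(3))
E
```

```text
top (216.18511962890625, 231.55467414855957) (21.36104965209961, 21.896608352661133) 345 [0.50241518 0.20085919 0.056     ]
side (210.00488376617432, 181.5129737854004) (11.396453857421875, 21.076013565063477) 152 [0.5005611  0.20033781 0.056     ]
rib [ 0.03898307 -0.00189477  0.001     ] -2.782666304583732
rib [ 0.01514218 -0.00056398  0.001     ] -2.133035713686947
ctl [0.5137049  0.20387662 0.055     ]
16.463967816004
handle [array([ 0.49239537, -0.19691681,  0.042     ]), array([ 0.49337061, -0.28610077,  0.042     ])] [ 0.49288299 -0.24150879  0.042     ] -0.6265152729896619
cab [[ 0.6851 -0.174   0.075 ]
 [ 0.6812 -0.3243  0.075 ]
 [ 0.5426 -0.3186  0.075 ]
 [ 0.5446 -0.1705  0.075 ]] [ 0.61340843 -0.24685487  0.075     ]
-1.4207786224680057
-2.3239975574227323
-0.7833494217492003
-1.4976539895462233
[[-0.892  0.452 -0.   ]
 [ 0.452  0.892 -0.001]
 [-0.    -0.001 -1.   ]]
```

Plate centre (shaft) is ≈(0.5015,0.2006), rib direction about −2.5°, handle ≈(0.493,−0.2415), cabinet yaw ≈ −1.3°. First I turn the tool so the jaws open along x.

Call:
carry_out:
  motion:
    - {"xyz":[0,0,0],"twist":[0,0,1],"fingers":0.28}
    - {"xyz":[0,0,0],"twist":[0,0,1],"fingers":0.28}
    - {"xyz":[0,0,0],"twist":[0,0,1],"fingers":0.28}
    - {"xyz":[0,0,0],"twist":[0,0,1],"fingers":0.28}
    - {"xyz":[0,0,0],"twist":[0,0,1],"fingers":0.28}
    - {"xyz":[0,0,0],"twist":[0,0,1],"fingers":0.28}
    - {"xyz":[0,0,0],"twist":[0,0,1],"fingers":0.28}
    - {"xyz":[0,0,0],"twist":[0,0,1],"fingers":0.28}

```text
time_s: 0.77
position: [0.2597, 0.5128, 0.231]
orientation: [0.0, 0.657, 0.754, -0.0]
force: [-0.5, 0.1, -0.6]
width: 0.0241
```

Call:
carry_out:
  motion:
    - {"xyz":[0,0,0],"twist":[0,0,1],"fingers":0.28}
    - {"xyz":[0,0,0],"twist":[0,0,0.37],"fingers":0.28}
    - {"xyz":[-0.8,0.8,0],"twist":[0,0,0],"fingers":0.28}
    - {"xyz":[-0.8,0.8,0],"twist":[0,0,0],"fingers":0.28}
    - {"xyz":[-0.8,0.8,0],"twist":[0,0,0],"fingers":0.28}
    - {"xyz":[-0.8,0.8,0],"twist":[0,0,0],"fingers":0.28}
    - {"xyz":[-0.8,0.8,0],"twist":[0,0,0],"fingers":0.28}
    - {"xyz":[-0.8,0.8,0],"twist":[0,0,0],"fingers":0.28}

```text
time_s: 1.43
position: [0.4335, 0.3306, 0.2312]
orientation: [-0.0, 0.715, 0.699, -0.0]
force: [0.5, 0.8, 0.2]
width: 0.024
```

Call:
carry_out:
  motion:
    - {"xyz":[-0.8,0,0],"twist":[0,0,0],"fingers":0.28}
    - {"xyz":[-0.8,0,0],"twist":[0,0,0],"fingers":0.28}
    - {"xyz":[-0.8,0,0],"twist":[0,0,0],"fingers":0.28}
    - {"xyz":[-0.8,0,0],"twist":[0,0,0],"fingers":0.28}
    - {"xyz":[-0.8,0,0],"twist":[0,0,0],"fingers":0.28}
    - {"xyz":[-0.8,0,0],"twist":[0,0,0],"fingers":0.28}
    - {"xyz":[-0.8,0,0],"twist":[0,0,0],"fingers":0.28}
    - {"xyz":[-0.8,0,0],"twist":[0,0,0],"fingers":0.28}

```text
time_s: 2.1
position: [0.4264, 0.0749, 0.2312]
orientation: [-0.0, 0.715, 0.699, -0.0]
force: [1.4, -0.0, -0.3]
width: 0.0239
```

Call:
carry_out:
  motion:
    - {"xyz":[-0.98,0.23,0.3],"twist":[0,0,0],"fingers":0.28}
    - {"xyz":[-0.98,0.23,0.3],"twist":[0,0,0],"fingers":0.28}
    - {"xyz":[-0.98,0.23,0.3],"twist":[0,0,0],"fingers":0.28}
    - {"xyz":[-0.98,0.23,0.3],"twist":[0,0,0],"fingers":0.28}
    - {"xyz":[-0.98,0.23,0.3],"twist":[0,0,0],"fingers":0.28}
    - {"xyz":[-0.98,0.23,0.3],"twist":[0,0,0],"fingers":0.28}
    - {"xyz":[-0.98,0.23,0.3],"twist":[0,0,0],"fingers":0.28}
    - {"xyz":[-0.98,0.23,0.3],"twist":[0,0,0],"fingers":0.28}

```text
time_s: 2.77
position: [0.4926, -0.2383, 0.1353]
orientation: [-0.0, 0.715, 0.699, -0.0]
force: [0.4, 0.0, 0.8]
width: 0.0238
```

```bash
python3 - <<'E'
from h import *
p,r=rot();print(p,r.as_matrix().round(3))
for n in("top","side"):
    im=vision.read_camera(n)[:,:,::-1].copy();cv2.imwrite(f"pics/{n}1.png",im)
s=cv2.imread("pics/side1.png");t=cv2.imread("pics/top1.png")
cv2.imwrite("pics/z2.png",np.hstack([crop(s,285,190,130,150,3),crop(t,350,130,130,150,3)]))
E
```

```text
[ 0.49263798 -0.23834306  0.13528717] [[ 0.023  1.    -0.   ]
 [ 1.    -0.023  0.   ]
 [ 0.    -0.    -1.   ]]
```

View pics/z2.png

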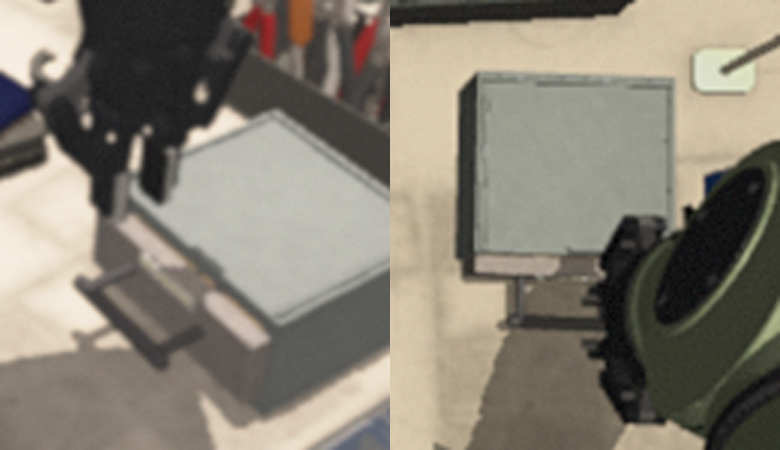

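Side view: the handle bar runs from about (313,284) to (338.5,309), and the gripper is above it. I'll cross-check the handle from this view against the top-view estimate.

```bash
python3 - <<'E'
from h import *
print(onz("side",312.6,283.6,.042),onz("side",338.4,309,.042), proj("side",[.493,-.2415,.042]))
print(onz("side",325.5,296.3,.042))
E
```

```text
[ 0.4956099  -0.20769592  0.042     ] [ 0.49341028 -0.28103577  0.042     ] [323.37931718 295.25968207]
[ 0.49447429 -0.24555964  0.042     ]
```

Call:
carry_out:
  motion:
    - {"xyz":[-0.1,0.03,0.5],"twist":[0,0,0],"fingers":0.28}
    - {"xyz":[0,0,0.5],"twist":[0,0,0],"fingers":0.28}
    - {"xyz":[0,0,0.5],"twist":[0,0,0],"fingers":0.28}
    - {"xyz":[0,0,0.5],"twist":[0,0,0],"fingers":0.28}
    - {"xyz":[0,0,0.4],"twist":[0,0,0],"fingers":0.28}
    - {"xyz":[0,0,0.4],"twist":[0,0,0],"fingers":0.28}
    - {"xyz":[0,0,0],"twist":[0,0,0],"fingers":0.28}

```text
time_s: 3.45
position: [0.4928, -0.2394, 0.0216]
orientation: [-0.002, 0.715, 0.699, -0.001]
force: [-0.2, 0.5, -0.4]
width: 0.0239
```

Call:
carry_out:
  motion:
    - {"xyz":[0,0,0],"twist":[0,0,0],"fingers":0}
    - {"xyz":[0,0,0],"twist":[0,0,0],"fingers":0}
    - {"xyz":[0,0,0],"twist":[0,0,0],"fingers":0}
  grip_force: 30

```text
time_s: 3.7
position: [0.4939, -0.2401, 0.0245]
orientation: [-0.0, 0.715, 0.699, -0.0]
force: [0.4, 0.8, -15.1]
width: 0.0099
```

Call:
carry_out:
  motion:
    - {"xyz":[0,-0.3,0],"twist":[0,0,0],"fingers":0}
    - {"xyz":[0,-0.32,0],"twist":[0,0,0],"fingers":0}
    - {"xyz":[0,-0.32,0],"twist":[0,0,0],"fingers":0}
    - {"xyz":[0,-0.32,0],"twist":[0,0,0],"fingers":0}
    - {"xyz":[0,-0.32,0],"twist":[0,0,0],"fingers":0}
    - {"xyz":[0,-0.32,0],"twist":[0,0,0],"fingers":0}
    - {"xyz":[0,-0.32,0],"twist":[0,0,0],"fingers":0}
    - {"xyz":[0,-0.22,0],"twist":[0,0,0],"fingers":0}

```text
time_s: 4.37
position: [0.3971, -0.2374, 0.0246]
orientation: [0.001, 0.715, 0.7, 0.001]
force: [62.3, 15.5, -24.3]
width: 0.0099
```

Call:
carry_out:
  motion:
    - {"xyz":[0,0,0],"twist":[0,0,0],"fingers":0}
    - {"xyz":[0,-0.03,0],"twist":[0,0,0],"fingers":0}
    - {"xyz":[0,0,0],"twist":[0,0,0],"fingers":0}

```text
time_s: 4.62
position: [0.3978, -0.2381, 0.0251]
orientation: [0.002, 0.715, 0.7, 0.001]
force: [12.1, 3.2, -7.9]
width: 0.0097
```

Call:
carry_out:
  motion:
    - {"xyz":[0,0,0],"twist":[0,0,0],"fingers":0.28}
    - {"xyz":[0,0,0],"twist":[0,0,0],"fingers":0.28}
    - {"xyz":[0,0,0],"twist":[0,0,0],"fingers":0.28}
    - {"xyz":[0,0,-0.6],"twist":[0,0,0],"fingers":0.28}
    - {"xyz":[0,0,-0.8],"twist":[0,0,0],"fingers":0.28}
    - {"xyz":[0,0,-1],"twist":[0,0,0],"fingers":0.28}
    - {"xyz":[0,0,-1],"twist":[0,0,0],"fingers":0.28}
    - {"xyz":[0.3,0,-0.2],"twist":[0,0,0],"fingers":0.4}

```text
time_s: 5.28
position: [0.3961, -0.2283, 0.1733]
orientation: [0.003, 0.716, 0.698, 0.001]
force: [1.2, -0.8, 0.2]
width: 0.0337
```

Call:
carry_out:
  motion:
    - {"xyz":[0.6,0.2,0],"twist":[0,0,0],"fingers":0.45}
    - {"xyz":[0.6,0.2,0],"twist":[0,0,0],"fingers":0.45}
    - {"xyz":[0.6,0.2,0],"twist":[0,0,0],"fingers":0.45}
    - {"xyz":[0.6,0.2,0],"twist":[0,0,0],"fingers":0.45}
    - {"xyz":[0.6,0.2,0],"twist":[0,0,0],"fingers":0.45}
    - {"xyz":[0.6,0.2,0],"twist":[0,0,0],"fingers":0.45}
    - {"xyz":[0.6,0.2,0],"twist":[0,0,0],"fingers":0.45}

```text
time_s: 5.87
position: [0.4553, -0.0582, 0.1685]
orientation: [0.0, 0.715, 0.699, 0.0]
force: [0.5, -0.3, 0.5]
width: 0.0383
```

```bash
python3 - <<'E'
from h import *
for n in("top","side"):
    im=vision.read_camera(n)[:,:,::-1].copy();cv2.imwrite(f"pics/{n}2.png",im)
s=cv2.imread("pics/side2.png");t=cv2.imread("pics/top2.png")
cv2.imwrite("pics/z3.png",np.hstack([crop(t,370,205,80,90,5),crop(s,270,235,80,90,5)]))
E
```

```text
(no output)
```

View pics/z3.png

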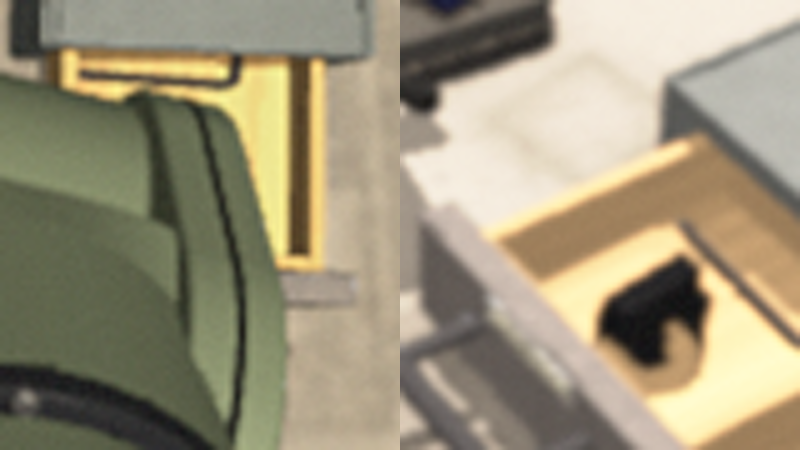

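The drawer is out and the knob stands inside it, at ~(320,296) in the side view. The elbow blocks the top view, so I'll move farther left.

Call:
carry_out:
  motion:
    - {"xyz":[0.9,0.1,-0.2],"twist":[0,0,0],"fingers":0.45}
    - {"xyz":[0.9,0.1,-0.2],"twist":[0,0,0],"fingers":0.45}
    - {"xyz":[0.9,0.1,-0.2],"twist":[0,0,0],"fingers":0.45}
    - {"xyz":[0.9,0.1,-0.2],"twist":[0,0,0],"fingers":0.45}
    - {"xyz":[0.9,0,0],"twist":[0,0,0],"fingers":0.45}
    - {"xyz":[0.9,0,0],"twist":[0,0,0],"fingers":0.45}
    - {"xyz":[0.9,0,0],"twist":[0,0,0],"fingers":0.45}
    - {"xyz":[0,0,0],"twist":[0,0,0],"fingers":0.45}

```text
time_s: 6.63
position: [0.4759, 0.1985, 0.1999]
orientation: [-0.001, 0.713, 0.702, 0.001]
force: [0.4, 0.7, -0.8]
width: 0.0383
```

```bash
python3 - <<'E'
from h import *
for n in("top","side"):
    im=vision.read_camera(n)[:,:,::-1].copy();cv2.imwrite(f"pics/{n}3.png",im)
s=cv2.imread("pics/side3.png");t=cv2.imread("pics/top3.png")
cv2.imwrite("pics/z4.png",np.hstack([crop(t,375,205,66,75,6),crop(s,300,265,50,94,8)[:450]]))
E
```

```text
(no output)
```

View pics/z4.png

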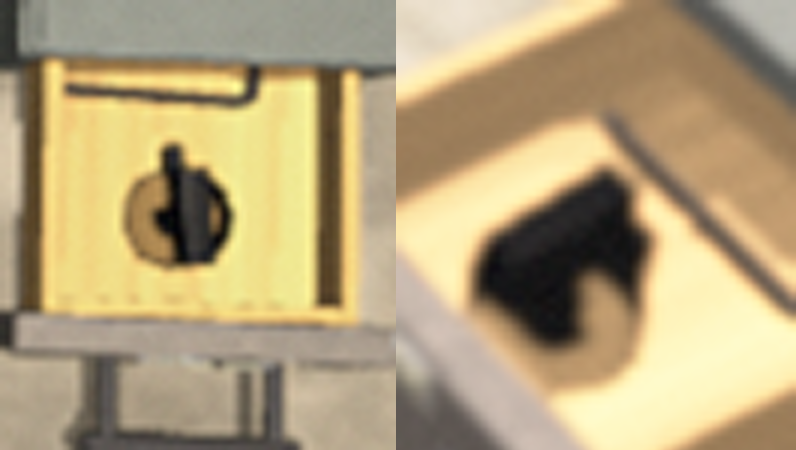

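Top view: knob body circle centred at crop (178,213), nose tip at (172,143), bar top from (198,167) to (198,262). Nose points away from the robot.

```bash
python3 - <<'E'
from h import *
B=lambda x,y:(375+x/6-.4,205+y/6-.4);S=lambda x,y:(300+x/8-.4,265+y/8-.4)
c=onz("top",*B(178,213),.040);print("body",c)
n=onz("top",*B(172,145),.031);print("nose",n,np.linalg.norm((n-c)[:2]),np.degrees(np.arctan2(*(n-c)[1::-1])))
a=onz("top",*B(196,168),.058);b=onz("top",*B(200,262),.058);print("bar",(a+b)/2,a-b,np.degrees(np.arctan2(*(a-b)[1::-1])))
# side: bar top edge ends (z=.058), right-front edge
a=onz("side",*S(605,175),.058)if 0 else None
for p in((205,170),(95,235)): print("side bar end",onz("side",*S(*p),.058))
print([ (proj("side",[*c[:2],z])-np.array([299.6,264.6]))*8 for z in(.058,.04,.022)])
g=cv2.imread("pics/top3.png")[220:256,390:420].max(2);m=(g<75).astype(np.uint8)
print(m)
E
```

```text
body [ 0.48764512 -0.23895468  0.04      ]
nose [ 0.51456393 -0.23969558  0.031     ] 0.026929003331904462 -1.5765895273194728
bar [ 0.48666288 -0.24135546  0.058     ] [0.03582828 0.00081067 0.        ] 1.2961919486897686
side bar end [ 0.49924811 -0.23732534  0.058     ]
side bar end [ 0.46667311 -0.23947049  0.058     ]
[array([168.88571106, 195.15872665]), array([163.53651897, 254.66374315]), array([158.31848406, 312.70975245])]
[[0 0 0 ... 0 0 0]
 [0 0 0 ... 0 0 0]
 [0 0 0 ... 0 0 0]
 ...
 [0 0 0 ... 0 0 0]
 [0 0 0 ... 0 0 0]
 [0 0 0 ... 0 0 0]]
```

Knob is at ≈(0.487,−0.240), yaw ≈0°. I turn the jaws to open along y (+91°).

Call:
carry_out:
  motion:
    - {"xyz":[0,0,0],"twist":[0,0,-1],"fingers":0.45}
    - {"xyz":[0,0,0],"twist":[0,0,-1],"fingers":0.45}
    - {"xyz":[0,0,0],"twist":[0,0,-1],"fingers":0.45}
    - {"xyz":[0,0,0],"twist":[0,0,-1],"fingers":0.45}
    - {"xyz":[0,0,0],"twist":[0,0,-1],"fingers":0.45}
    - {"xyz":[0,0,0],"twist":[0,0,-1],"fingers":0.45}
    - {"xyz":[0,0,0],"twist":[0,0,-1],"fingers":0.45}
    - {"xyz":[0,0,0],"twist":[0,0,-1],"fingers":0.45}

```text
time_s: 7.4
position: [0.4772, 0.1903, 0.2004]
orientation: [0.0, 0.31, 0.951, -0.0]
force: [0.3, 0.5, 0.3]
width: 0.0385
```

Call:
carry_out:
  motion:
    - {"xyz":[0,0,0],"twist":[0,0,-1],"fingers":0.45}
    - {"xyz":[0,0,0],"twist":[0,0,-1],"fingers":0.45}
    - {"xyz":[0,0,0],"twist":[0,0,-1],"fingers":0.45}
    - {"xyz":[0,0,0],"twist":[0,0,-1],"fingers":0.45}
    - {"xyz":[0,0,0],"twist":[0,0,-1],"fingers":0.45}
    - {"xyz":[0,0,0],"twist":[0,0,-0.28],"fingers":0.45}
    - {"xyz":[0,0,0],"twist":[0,0,0],"fingers":0.45}

```text
time_s: 7.98
position: [0.4771, 0.1908, 0.2002]
orientation: [0.0, 0.001, 1.0, -0.0]
force: [0.3, 0.7, 0.8]
width: 0.0383
```

Call:
carry_out:
  motion:
    - {"xyz":[0,-0.9,0],"twist":[0,0,0],"fingers":0.45}
    - {"xyz":[0,-0.9,0],"twist":[0,0,0],"fingers":0.45}
    - {"xyz":[0,-0.9,0],"twist":[0,0,0],"fingers":0.45}
    - {"xyz":[0,-0.9,0],"twist":[0,0,0],"fingers":0.45}
    - {"xyz":[0,-0.9,0],"twist":[0,0,0],"fingers":0.45}
    - {"xyz":[0,-0.9,0],"twist":[0,0,0],"fingers":0.45}
    - {"xyz":[0,-0.9,0],"twist":[0,0,0],"fingers":0.45}
    - {"xyz":[0,-0.9,0],"twist":[0,0,0],"fingers":0.45}

```text
time_s: 8.65
position: [0.4763, -0.0982, 0.2003]
orientation: [-0.0, 0.002, 1.0, -0.0]
force: [0.6, 0.3, -0.5]
width: 0.0384
```

Call:
carry_out:
  motion:
    - {"xyz":[-0.07,-0.88,0.5],"twist":[0,0,0],"fingers":0.45}
    - {"xyz":[-0.07,-0.88,0.5],"twist":[0,0,0],"fingers":0.45}
    - {"xyz":[-0.07,-0.88,0.5],"twist":[0,0,0],"fingers":0.45}
    - {"xyz":[-0.07,-0.88,0.5],"twist":[0,0,0],"fingers":0.45}
    - {"xyz":[0,0,0.5],"twist":[0,0,0],"fingers":0.45}
    - {"xyz":[0,0,0.3],"twist":[0,0,0],"fingers":0.45}
    - {"xyz":[0,0,0],"twist":[0,0,0],"fingers":0.45}

```text
time_s: 9.23
position: [0.4866, -0.2371, 0.086]
orientation: [-0.002, 0.002, 1.0, 0.0]
force: [-0.6, 0.7, -1.3]
width: 0.0384
```

```bash
python3 - <<'E'
from h import *
p,r=rot();print(p,r.as_matrix().round(3))
im=vision.read_camera("side")[:,:,::-1].copy();cv2.imwrite("pics/side4.png",im)
cv2.imwrite("pics/z5.png",crop(im,265,210,110,120,5))
E
```

```text
[ 0.48664032 -0.23710666  0.08600077] [[-1.     0.005 -0.003]
 [ 0.005  1.     0.001]
 [ 0.003  0.001 -1.   ]]
```

View pics/z5.png

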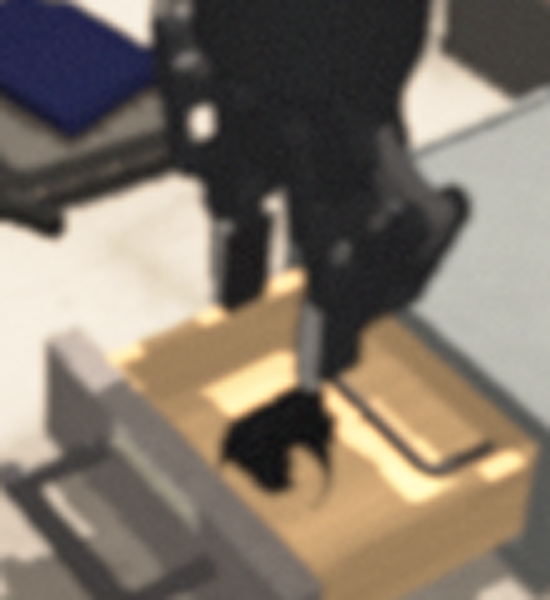

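Fingers straddle the bar (fingertips at crop (240,300) and (320,385), bar top ~(280,405)). I descend and grip.

Call:
carry_out:
  motion:
    - {"xyz":[0,-0.04,0.3],"twist":[0,0,0],"fingers":0.45}
    - {"xyz":[0,0,0.3],"twist":[0,0,0],"fingers":0.45}
    - {"xyz":[0,0,0.3],"twist":[0,0,0],"fingers":0.45}
    - {"xyz":[0,0,0.15],"twist":[0,0,0],"fingers":0.45}
    - {"xyz":[0,0,0],"twist":[0,0,0],"fingers":0.45}

```text
time_s: 9.7
position: [0.488, -0.2381, 0.0461]
orientation: [-0.0, 0.0, 1.0, -0.0]
force: [0.9, -0.1, -0.5]
width: 0.038
```

Call:
carry_out:
  motion:
    - {"xyz":[0,0,0],"twist":[0,0,0],"fingers":0}
    - {"xyz":[0,0,0],"twist":[0,0,0],"fingers":0}
    - {"xyz":[0,0,0],"twist":[0,0,0],"fingers":0}
    - {"xyz":[0,0,0],"twist":[0,0,0],"fingers":0}
    - {"xyz":[0,0,0],"twist":[0,0,0],"fingers":0}
  grip_force: 50

```text
time_s: 10.12
position: [0.4887, -0.2384, 0.0472]
orientation: [0.001, 0.0, 1.0, -0.0]
force: [-1.1, 0.8, 7.8]
width: 0.0103
```

Call:
carry_out:
  motion:
    - {"xyz":[0,0,-0.2],"twist":[0,0,0],"fingers":0}
    - {"xyz":[0,0,-0.5],"twist":[0,0,0],"fingers":0}
    - {"xyz":[0,0,-0.7],"twist":[0,0,0],"fingers":0}
    - {"xyz":[0,0,-0.8],"twist":[0,0,0],"fingers":0}
    - {"xyz":[0,0,-0.8],"twist":[0,0,0],"fingers":0}
    - {"xyz":[0,0,-0.5],"twist":[0,0,0],"fingers":0}
    - {"xyz":[0,0,0],"twist":[0,0,0],"fingers":0}
    - {"xyz":[0,0,0],"twist":[0,0,0],"fingers":0}
  grip_force: 60

```text
time_s: 10.78
position: [0.4883, -0.2384, 0.1875]
orientation: [0.001, -0.0, 1.0, -0.001]
force: [0.4, 0.3, -0.6]
width: 0.0103
```

Call:
carry_out:
  motion:
    - {"xyz":[0,0.7,0],"twist":[0,0,0],"fingers":0}
    - {"xyz":[0,0.9,0],"twist":[0,0,0],"fingers":0}
    - {"xyz":[0,0.9,0],"twist":[0,0,0],"fingers":0}
    - {"xyz":[0,0.9,0],"twist":[0,0,0],"fingers":0}
    - {"xyz":[0,0.9,0],"twist":[0,0,0],"fingers":0}
    - {"xyz":[0,0.9,0],"twist":[0,0,0],"fingers":0}
    - {"xyz":[0,0.9,0],"twist":[0,0,0],"fingers":0}
    - {"xyz":[0,0.7,0],"twist":[0,0,0],"fingers":0}

```text
time_s: 11.45
position: [0.4873, 0.0367, 0.1856]
orientation: [-0.001, -0.001, 1.0, 0.0]
force: [1.0, -0.0, -0.8]
width: 0.01
```

```bash
python3 - <<'E'
from h import *
p,r=rot();print(p,r.as_matrix().round(3),robot.read_state()["width"])
for n in("top","side"):
    im=vision.read_camera(n)[:,:,::-1].copy();cv2.imwrite(f"pics/{n}5.png",im)
s=cv2.imread("pics/side5.png");t=cv2.imread("pics/top5.png")
q=p-[0,0,.02];a=proj("side",q).astype(int);b=proj("top",q).astype(int);print(a,b)
cv2.imwrite("pics/z6.png",np.hstack([crop(s,max(a[0]-45,0),a[1]-50,90,100,5)[:500,:400],crop(t,375,200,66,84,6)[:500]]))
E
```

```text
[0.48726645 0.03665626 0.18560374] [[-1.    -0.002 -0.001]
 [-0.002  1.     0.   ]
 [ 0.001  0.    -1.   ]] 0.010037487664114251
[237 170] [286 237]
```

View pics/z6.png

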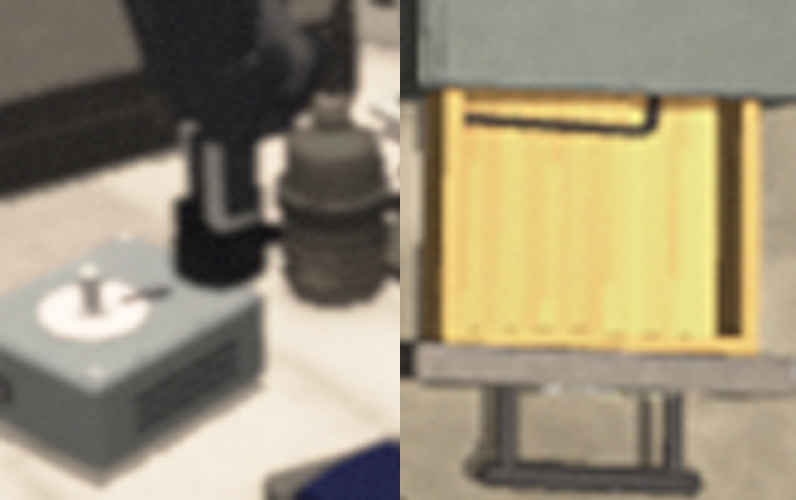

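Knob is held upright with its nose to the right (+x), body spanning crop x 174–265, and the drawer is still out. I'll compare predicted and measured positions.

```bash
python3 - <<'E'
from h import *
s=cv2.imread("pics/side5.png")
p=np.array([.4873,.0367,.1856])
f=lambda q:((proj("side",q)-np.array([191.6,119.6]))*5).round(1)
print("body mid pred",f(p-[0,0,.016]),"bottom centre",f(p-[0,0,.025]), "nose",f(p+[.029,0,-.016]),"per +x mm",f(p+[.001,0,0])-f(p),f(p+[0,.001,0])-f(p))
for c in((.5015,.2006),(.5024,.2009),(.5006,.2003)): print("tip pred",f([*c,.079]),"base",f([*c,.056]))
# dark body extents per row
g=s.max(2)[150:180,215:250];
for r in range(155,178): print(r,''.join('#' if v<45 else '.' for v in s.max(2)[r,218:262]))
E
```

```text
body mid pred [231.4 248.2] bottom centre [232.1 267.5] nose [292.  229.4] per +x mm [ 2.1 -0.6] [-1.3 -0.9]
tip pred [ 90.2 267.7] base [ 93.5 308.8]
tip pred [ 91.6 266.9] base [ 94.8 308. ]
tip pred [ 88.8 268.4] base [ 92.1 309.6]
155 ....................####....................
156 ....................####....................
157 ....................####....................
158 .............#......#####...................
159 .............#......#####...................
160 ...........###......#####...................
161 ..........####......####....................
162 ..........####..................##..........
163 ..........####..................#####......#
164 ..........#####...................#.##...###
165 ..........######........###............####.
166 ..........#######....#########..............
167 ..........####################..............
168 ..........#################.................
169 ..........################..................
170 ..........################..................
171 ..........################..................
172 ..........################..................
173 ..........################..................
174 ...........##############...................
175 ............###########.....................
176 ...............#####........................
177 ............................................
```

Call:
carry_out:
  motion:
    - {"xyz":[-0.1,0.5,0],"twist":[0,0,0],"fingers":0}
    - {"xyz":[-0.1,0.9,0],"twist":[0,0,0],"fingers":0}
    - {"xyz":[-0.1,0.9,0],"twist":[0,0,0],"fingers":0}
    - {"xyz":[-0.12,0.9,0.2],"twist":[0,0,0],"fingers":0}
    - {"xyz":[0,0.7,0.4],"twist":[0,0,0],"fingers":0}
    - {"xyz":[0,0.2,0.5],"twist":[0,0,0.35],"fingers":0}
    - {"xyz":[0,0,0.4],"twist":[0,0,0],"fingers":0}
    - {"xyz":[0,0,0],"twist":[0,0,0],"fingers":0}

```text
time_s: 12.22
position: [0.5033, 0.1974, 0.123]
orientation: [-0.002, 0.02, 1.0, -0.001]
force: [0.3, -1.0, -0.5]
width: 0.0101
```

```bash
python3 - <<'E'
from h import *
p,r=rot();print(p,r.as_matrix().round(3))
for n in("top","side"):
    im=vision.read_camera(n)[:,:,::-1].copy();cv2.imwrite(f"pics/{n}6.png",im)
s=cv2.imread("pics/side6.png");t=cv2.imread("pics/top6.png")
for q in((0,0,-.016),(0,0,-.025),(.029,-.001,-.016)): print(((proj("side",p+q)-np.array([174.6,129.6]))*7).round(1))
print(((proj("side",[.5015,.2006,.079])-np.array([174.6,129.6]))*7).round(1))
cv2.imwrite("pics/z7.png",np.hstack([crop(s,175,130,70,85,7),crop(t,187,185,60,85,5)[:,:300] if 0 else cv2.resize(t[185:270,187:230],(301,595),interpolation=cv2.INTER_CUBIC)]))
E
```

```text
[0.50328569 0.19741613 0.12302669] [[-0.999  0.041 -0.005]
 [ 0.041  0.999 -0.002]
 [ 0.004 -0.003 -1.   ]]
[248.6 235.1]
[250.4 258.4]
[325.3 214.1]
[245.3 304.7]
```

View pics/z7.png

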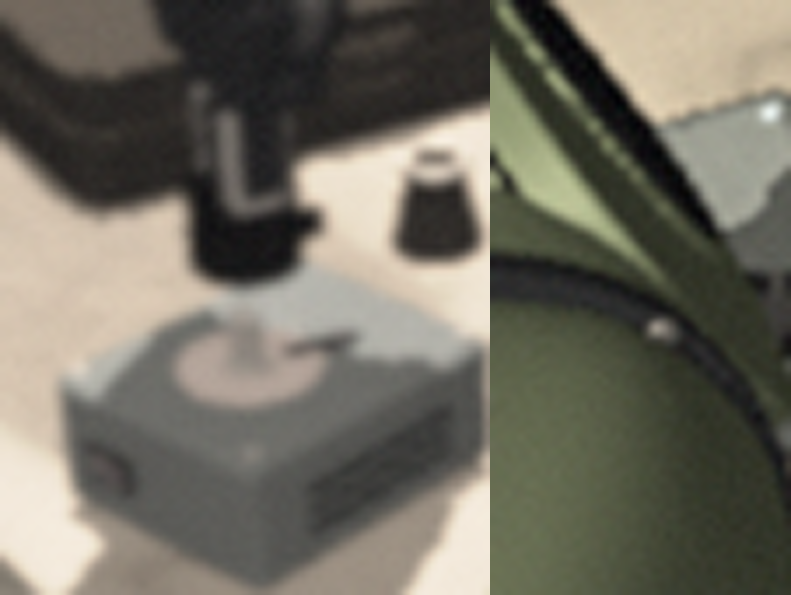

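Side view: knob body centred at crop x≈245, shaft at x≈245. Allowing for the axis slope, a +3 mm y correction aligns both. I'll correct, settle and read.

Call:
carry_out:
  motion:
    - {"xyz":[0,0.07,0],"twist":[0,0,0],"fingers":0}
    - {"xyz":[0,0,0.2],"twist":[0,0,0],"fingers":0}
    - {"xyz":[0,0,0],"twist":[0,0,0],"fingers":0}
    - {"xyz":[0,0,0],"twist":[0,0,0],"fingers":0}

```text
time_s: 12.65
position: [0.5049, 0.2004, 0.1181]
orientation: [-0.0, 0.021, 1.0, -0.0]
force: [0.0, -0.4, 0.1]
width: 0.0102
```

```bash
python3 - <<'E'
from h import *
p,r=rot();print(p,r.as_matrix().round(4))
E
```

```text
[0.50490036 0.20040318 0.11807176] [[-9.991e-01  4.170e-02 -2.000e-04]
 [ 4.170e-02  9.991e-01 -2.000e-04]
 [ 2.000e-04 -2.000e-04 -1.000e+00]]
```

Call:
carry_out:
  motion:
    - {"xyz":[0.045,0,0],"twist":[0,0,0],"fingers":0}
    - {"xyz":[0,0,0.1],"twist":[0,0,0],"fingers":0}
    - {"xyz":[0,0,0.1],"twist":[0,0,0],"fingers":0}
    - {"xyz":[0,0,0.1],"twist":[0,0,0],"fingers":0}
    - {"xyz":[0,0,0.1],"twist":[0,0,0],"fingers":0}
    - {"xyz":[0,0,0.05],"twist":[0,0,0],"fingers":0}
    - {"xyz":[0,0,0],"twist":[0,0,0],"fingers":0}

```text
time_s: 13.23
position: [0.5035, 0.2011, 0.0997]
orientation: [0.0, 0.021, 1.0, 0.0]
force: [3.7, 3.4, -2.8]
width: 0.01
```

Call:
carry_out:
  motion:
    - {"xyz":[-0.01,0.01,0.05],"twist":[0,0,0],"fingers":0}
    - {"xyz":[0,0,0.05],"twist":[0,0,0],"fingers":0}
    - {"xyz":[0,0,0.05],"twist":[0,0,0],"fingers":0}
    - {"xyz":[0,0,0],"twist":[0,0,0],"fingers":0}

```text
time_s: 13.57
position: [0.5036, 0.2013, 0.0938]
orientation: [0.0, 0.021, 1.0, 0.0]
force: [3.2, 3.3, -2.9]
width: 0.0098
```

Call:
carry_out:
  motion:
    - {"xyz":[-0.01,0.01,0.05],"twist":[0,0,0],"fingers":0}
    - {"xyz":[0,0,0.05],"twist":[0,0,0],"fingers":0}
    - {"xyz":[0,0,0],"twist":[0,0,0],"fingers":0}
    - {"xyz":[0,0,0],"twist":[0,0,0],"fingers":0}

```text
time_s: 13.9
position: [0.5039, 0.2014, 0.0901]
orientation: [-0.0, 0.021, 1.0, -0.0]
force: [0.5, 1.8, 2.8]
width: 0.01
```

Call:
carry_out:
  motion:
    - {"xyz":[0,0,0.05],"twist":[0,0,0],"fingers":0}
    - {"xyz":[0,0,0.05],"twist":[0,0,0],"fingers":0}
    - {"xyz":[0,0,0],"twist":[0,0,0],"fingers":0}

```text
time_s: 14.15
position: [0.5039, 0.2014, 0.0859]
orientation: [-0.0, 0.021, 1.0, -0.0]
force: [-0.1, 1.5, 7.6]
width: 0.0102
```

Call:
carry_out:
  motion:
    - {"xyz":[0,0,0.05],"twist":[0,0,0],"fingers":0}
    - {"xyz":[0,0,0.03],"twist":[0,0,0],"fingers":0}
    - {"xyz":[0,0,0],"twist":[0,0,0],"fingers":0}
    - {"xyz":[0,0,0],"twist":[0,0,0],"fingers":0}

```text
time_s: 14.48
position: [0.5043, 0.2015, 0.0845]
orientation: [0.001, 0.021, 1.0, 0.0]
force: [-7.0, -1.3, 40.6]
width: 0.01
```

Call:
carry_out:
  motion:
    - {"xyz":[0.01,0,-0.022],"twist":[0,0,0],"fingers":0}
    - {"xyz":[0,0,0],"twist":[0,0,0],"fingers":0}
    - {"xyz":[0,0,0],"twist":[0,0,0],"fingers":0}

```text
time_s: 14.73
position: [0.504, 0.2015, 0.0848]
orientation: [0.001, 0.021, 1.0, 0.0]
force: [-2.4, 0.6, 26.2]
width: 0.0102
```

```bash
python3 - <<'E'
from h import *
for n in("top","side"):
    im=vision.read_camera(n)[:,:,::-1].copy();cv2.imwrite(f"pics/{n}7.png",im)
s=cv2.imread("pics/side7.png")
cv2.imwrite("pics/z8.png",np.hstack([crop(s,175,130,70,75,7)[:500],crop(s,265,235,60,100,5)[:500]]) if 0 else np.hstack([crop(s,175,130,70,75,7)[:500],cv2.resize(s[210:330,265:335],(300,500))]))
st=robot.read_state();print(st["position"],st["force"],st["width"])
E
```

```text
[0.50404581 0.20151027 0.08479468] [-1.98933889 -0.2057369  24.78368756] 0.010037852583682257
```

View pics/z8.png

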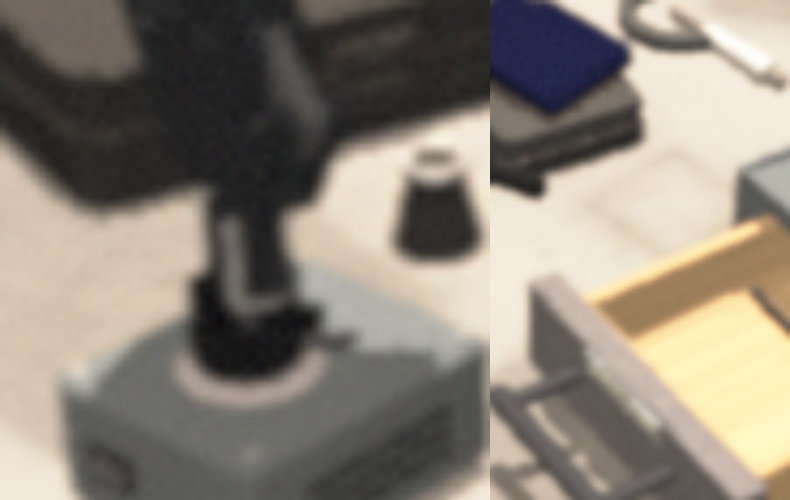

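The knob sits low on the plate with its nose over the rib, and the drawer is still out. The axial push of 25 N is well above the 10 N needed at the stop, and the height matches (predicted knob centre 0.078 m, measured ≈0.078 m).

```bash
python3 - <<'E'
from h import *
print(order.job_done())
st=robot.read_state();print(st["time_s"],st["position"],st["force"],st["width"])
E
```

```text
the job is handed in; nothing more can be done
None
the job is handed in; nothing more can be done
```

I pulled the drawer out to its stop and left it out. I gripped the knob across its bar, turned it about 2.4° to match the flat and seated it on the D-shaft. I then pressed it down to the stop and handed the job in at about 14.8 s, still gripping and pressing.

**Last checks:**
- **Push:** it was about 25 N, against the 10 N needed at the stop. An earlier reading touched 40.6 N, so I eased off about 1 mm before handing in.
- **Height:** the knob centre came out at about 0.078 m, which matches fully home and pressed.
- **Grip:** the fingers stopped on the bar at 10 mm, with the grip set to 60 N.
- **Picture:** the last side view showed the nose over the rib and the drawer still out.

**Disagreements:** the side and top cameras differed by 2–4 mm on the loose knob's position. I settled this by comparing the knob and shaft in the side view alone, and the knob then went on with only about 3–4 N of sideways force. The fingers' own width reading ran 1–2 mm under the known bar sizes. Nothing failed that I could see, but the hand-in reports no verdict, so I can't confirm the judged result.

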